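# Put the cuticle nippers and the nail brush away in the foam tray

## Task

Put the manicure kit back in its foam tray: lift the nail brush up and off its hook and press it, and the cuticle nippers from the table, each into the pocket cut for it (each fits only one way round), until both sit fully home on the pocket floor. Then let go, and leave the drill pen in its pocket and all the bottles and other things on the table standing where they are.

Things in the scene. Friction and masses are not known exactly. Their poses are not given: they have to be found in the camera images.
- tray: fixed foam tool tray in a thin aluminium rim: black die-cut foam, pale-blue pocket floors; 205 (x) x 194 (y) mm, 34 mm high. Origin on the table; z up. Pockets with long axes along tray y: nippers (centre line at tray x = -65 mm), brush (x = 0), drill pen (x = +58 mm, already filled). Each is its tool's outline plus 1.5 mm per side, so a tool the wrong way round does not go in
- foam_top (a point): point on the foam's top face over the tray's origin, 34 mm above the table; all pockets are 10 mm deep. In the nippers and brush pockets two springy blue lips (16 mm long, one at each flank at tray y = 0) slope inward with depth: under its own weight the tool stops 3 to 4 mm short and must be pushed down with about 6 to 12 N to reach the floor; friction then keeps it there
- nippers_pocket (a point): point on the floor of the nippers pocket, 24 mm above the table, where the nippers' origin lies when seated; axes parallel to the tray's. Seated nippers point their jaws along tray +y (yaw = tray yaw + 90 deg)
- nippers_pocket_jaw (a point): floor point of the nippers pocket under the seated jaw tips, 45 mm from nippers_pocket along tray +y
- nippers_pocket_tail (a point): floor point of the nippers pocket under the seated handle ends, 76 mm from nippers_pocket along tray -y
- brush_pocket (a point): point on the floor of the brush pocket, 24 mm above the table, where the brush's origin lies when seated; axes parallel to the tray's. The seated brush points its narrow nose along tray -y (yaw = tray yaw - 90 deg)
- brush_pocket_nose (a point): floor point of the brush pocket under the seated nose end, 52 mm from brush_pocket along tray -y
- brush_pocket_heel (a point): floor point of the brush pocket under the seated wide end, 42 mm from brush_pocket along tray +y
- nippers: cuticle nippers lying flat on the table, loose, about 90 g, rigid (they do not open). Origin on the underside under the pivot; x towards the jaw tips, z up. Steel jaws x = +12 to +45 mm, 16 mm wide, 12 mm high; steel pivot block; two pink handles spread backwards to x = -77 mm, 49 mm wide over their ends, 12 mm high, with a small gold spring between
- nippers_grip (a point): top centre of the nippers' square pivot block, the place to grip across: x = -14 to +14 mm, 28 mm wide (y), 20 mm high. Seated, the block stands 10 mm proud of the foam and handles and jaws 2 mm, so fingertips must stay 10 mm or more above the nippers' underside while pushing them in (or push on top)
- nippers_jaw (a point): middle of the jaw tips, on the nippers' underside, x = +45 mm
- nippers_tail (a point): midway between the handle ends, on the nippers' underside, x = -76 mm
- brush: pink and white rigid nail brush, loose, about 80 g, 78 mm high, hanging level by its bow handle on the hook, bristle side down. Origin on the underside, below its centre of mass and the bow's middle; x towards the narrow nose, z up. Body 22 mm high: wide part x = -42 to +18 mm, 40 mm wide; nose x = +18 to +52 mm, 24 mm wide
- brush_bar (a point): top centre of the bow's bar, the place to grip: along brush x -38 to +38 mm, 12 mm wide (y), z = 62 to 78 mm, on legs at x = -34 and +34. The rod passes under its middle, through the 40 mm high gap between bar and  keep fingertips 4 mm above the bar's lower edge and open under 65 mm; raise 15 to 30 mm, draw 100 mm along stand -x off the tip, only then lift away
- brush_nose (a point): nose end of the brush, on its underside, x = +52 mm
- brush_heel (a point): wide end of the brush, on its underside, x = -42 mm
- hookstand: fixed gold hook stand. Origin on the table below the hook's low point; base plate 110 x 90 x 8 mm, x = -10 to +100; post at x = +75, 171 mm high. A 6 mm rod runs from it to -x, sags slightly to centre height 150 at x = 0, where the brush hangs, bar nearly along stand y, and turns up from x = -45 to its free tip at x = -55 (height 162). The rod is inside the brush's closed bow
- polish_red: small red nail-polish bottle, 32 mm diameter, 62 mm tall, loose, stands just beyond the nippers' jaw tips; origin at the centre of its underside
- polish_plum: small plum nail-polish bottle, 32 mm diameter, 62 mm tall, loose, stands beside the hook stand; origin at the centre of its underside
- drill_pen: white squared battery nail drill with steel nose, 142 x 28 x 24 mm, loose, already lying in its own pocket of the tray (standing 14 mm proud of the foam), 58 mm beyond the brush pocket on the tray's +x side; stays there. Origin under its centre
- gold_dish: empty gold-coloured oblong dish, 79 x 154 x 16 mm, loose; origin at the centre of its underside
- coffee_cup: open white plastic cup, 84 mm across, 110 mm tall, loose; origin at the centre of its underside
- jar: closed glass jar with white cap, 56 mm diameter, 60 mm tall, loose; origin at the centre of its underside
- buffer_block: lilac nail-buffer block, 95 x 25 x 25 mm, loose; origin at the centre of its underside
Not all that is in view belongs to the job. Leave any green look-alike of the brush alone. Leave any blue look-alike of the nippers alone.

How it is judged:
At the end, for the whole second after the job is handed in: Nippers and brush each in their own pocket: both end points of each tool within 5 mm of the matching pocket points and no more than 2 mm above the pocket floor, at rest (under 20 mm/s) and released (distance between nippers_jaw and nippers_pocket_jaw below 0.005 m and z of nippers_jaw in the frame of nippers_pocket_jaw below 0.002 m and distance between nippers_tail and nippers_pocket_tail below 0.005 m and z of nippers_tail in the frame of nippers_pocket_tail below 0.002 m and distance between brush_nose and brush_pocket_nose below 0.005 m and z of brush_nose in the frame of brush_pocket_nose below 0.002 m and distance between brush_heel and brush_pocket_heel below 0.005 m and z of brush_heel in the frame of brush_pocket_heel below 0.002 m and linear speed of each of nippers, brush below 0.02 m/s and contact force between each of nippers, brush and the fingers below 0.1 N); the robot touches nothing.
It fails at once if a polish bottle, the jar, the cup, the dish or the buffer block is moved more than 25 mm (distance of any of polish_red, polish_plum, gold_dish, coffee_cup, jar, buffer_block from where it was at the start of the episode above 0.025 m).
It fails at once if the drill pen is moved more than 15 mm (distance of drill_pen from where it was at the start of the episode above 0.015 m).
It fails at once if a bottle, the jar or the cup is tipped more than 0.5 rad (angle between any of polish_red, polish_plum, coffee_cup, jar's own z axis and vertical above 0.5 rad).
It also fails if it takes over 64 s, if anything falls off the work surface, if the arm or the gripper's body presses on something with over 40 N, if the wrist force passes 120 N, or if a joint passes its speed limit or range.

## Robot

A 6-joint arm with a two-finger parallel gripper is mounted at the origin on the work surface. World frame = base frame: x ahead of the robot, y to its left, z up, the work surface at z = 0. Lengths are in m, angles in rad, forces in N, time in s.
With the tool pointing down it reaches from about 0.4 to 0.825 m from the base axis. Payload 7 kg.
Tool frame: the origin (TCP) lies at the very end of the fingers, on their centre line; the grasp point (between the pads) lies 19 mm behind it; z points along the fingers, y is the line along which they close (so a half turn about z gives the same grasp; the last joint's range is limited). The gripper opens to 88 mm and grips with 3 to 60 N. Pads are 19 mm wide; open, the fingers measure 130 mm over their backs; the gripper's body (78 mm by 193 mm) begins 47 mm behind the grasp point.
Start: joints at [-0.917, 0.359, 0.012, 0, -1.224, -0.288], TCP at [0.241, -0.63, 0.227] pointing down, gripper open.
Joint ranges: [-3.07, 3.07], [-1.43, 2.12], [-1.02, 1.25], [-3.03, 1.67], [-3.05, -0], [-3.03, 3.03]. Speed limits (rad/s): [2.39, 2.39, 3.01, 3.14, 3.14, 3.14].

## Interface

Orientations are given as [roll, pitch, yaw] about the fixed x, y, z axes, in that order (R = Rz(yaw) Ry(pitch) Rx(roll)).
In Python, from station import arm, grab_frame gives the robot as it stands.
- The arm moves only by the tool jog_arm, never from a script. Its argument "deltas" is a list that holds one entry, the list of rows, each a list of 4 numbers: the shift along the tool's x, y, z in units of 60 mm (1.0 is 60 mm), then the turn about the tool's z in units of 5 degrees (1.0 is 5 degrees). A call has 1 to 8 rows; each row is the pose to reach, as a shift and turn from the pose commanded when the call began, along the tool's axes at that moment; what a row does not reach only later rows make up. A row lasts 1/8 s, in which the tool goes at most 62.5 mm and 10.7 degrees, less where a joint would pass 70% of its speed; a pose out of reach is approached as far as the arm can. A call with a gripper value outside its range is refused whole. "grip" is the finger opening in mm, from 0 to 87.6, set as the call begins (left out, the last holds). The fingers move at their own pace and stop on an object; "squeeze" is the grip in N (left out, the last holds). Time passes only in rows, so rows that repeat a pose let the fingers close. It gives the time, the measured TCP pose, the force, the opening and the grip force at its end, in the units of the state.
- arm.get_state(): the state, without advancing time (a new reading comes with each control period).
- grab_frame(name): name is "scene" or "side" or "wrist"; returns a dict with "img" (480x640x3 uint8, red, green, blue), "vfov" (degrees; the focal length in pixels is half the picture's height over the tangent of half this angle, whatever the lens; pixels are square), "cx", "cy" (the principal point, pixels), "xyz" and "rotation" of the camera in the world. Camera axes: x right, y down, z forward; pixel columns grow to the right and rows downward; lengths in m; the calibration is good to about 2 mm. A picture is of the moment at which its call begins. There is no depth.
- arm.job_done(): hands the job in; it is judged then, once.
The state is a dict: "t": time; "q": joint angles; "qd": joint speeds; "joint_efforts": joint torques, N m; "eef_pos": TCP position; "ee_rot": TCP orientation; "force": force on the tool from outside, world axes, zero at the start; "moment": the same for the moment, N m; "width": finger opening in m; "gripper_force": force on a finger pad.
Only numpy, scipy, OpenCV 4.12 (cv2) and the standard library are available. Lean on these libraries where they do the work, as an engineer would, in place of code of your own. Each camera call takes 0.05 s, during which the arm holds its last target. There are 200 camera calls.

## Working session

There is one attempt and no reset: what is moved stays moved. The work goes in short steps, Python scripts to look and compute and a tool call to move; the robot and the scene stay as the last step left them, time stands still between calls to the robot, and variables do not carry over. Pictures are saved under pics/ and viewed, at most 11 in all, crops included, and the job is handed in when it is done.

Besides the shell and the picture viewer there is one more tool, called as name(argument=value, ...) on one line, values as JSON. jog_arm: Moves the arm, as the interface text tells. Its arguments: {"type":"object","properties":{"deltas":{"type":"array"},"grip":{"type":"number"},"squeeze":{"type":"number"}},"required":["deltas"]}

```bash
mkdir -p pics; cat > h.py <<'E'
import numpy as np, cv2
from station import arm, grab_frame
from scipy.spatial.transform import Rotation as Ro
def cam(n):
    f=grab_frame(n); R=np.array(f['rotation'],float)
    if R.shape!=(3,3): R=Ro.from_euler('xyz',R).as_matrix() if R.size==3 else Ro.from_quat(R).as_matrix()
    f['R']=R; f['p']=np.array(f['xyz']); f['f']=240/np.tan(np.radians(f['vfov'])/2); return f
def ray(f,u,v):
    d=f['R']@np.array([(u-f['cx'])/f['f'],(v-f['cy'])/f['f'],1]); return d/np.linalg.norm(d)
def onz(f,u,v,z):
    d=ray(f,u,v); return f['p']+d*(z-f['p'][2])/d[2]
def tri(f,a,g,b):
    d,e=ray(f,*a),ray(g,*b); s=np.linalg.lstsq(np.c_[d,-e],g['p']-f['p'],rcond=None)[0]
    P,Q=f['p']+s[0]*d,g['p']+s[1]*e; return (P+Q)/2,np.linalg.norm(P-Q)
def proj(f,P):
    c=f['R'].T@(np.array(P)-f['p']); return c[:2]/c[2]*f['f']+[f['cx'],f['cy']]
def save(f,n): cv2.imwrite(f'pics/{n}.png',f['img'][:,:,::-1])
E
python3 - <<'E'
from h import *
import pickle
for n in ['scene','side','wrist']:
    f=cam(n); save(f,n+'0'); pickle.dump({k:f[k] for k in f},open(n+'0.pkl','wb')); print(n,f['p'],np.shape(f['rotation']),f['R'].round(3).tolist(),f['f'],f['cx'],f['cy'])
print(arm.get_state())
E
```

```text
scene [ 1.16994542 -0.52100672  1.10757319] (3,) [[0.625, 0.605, -0.494], [0.781, -0.469, 0.413], [0.018, -0.643, -0.765]] 564.8347246656061 325.49781215802113 243.48581291218883
side [-0.17107814  0.92030209  1.09075916] (3,) [[-0.795, -0.384, 0.469], [-0.606, 0.529, -0.594], [-0.021, -0.757, -0.653]] 561.7878991893999 317.97646901567606 232.67692905981653
wrist [ 0.16165279 -0.66078259  0.38520437] (3,) [[-0.357, 0.888, 0.289], [0.934, 0.339, 0.112], [0.001, 0.31, -0.951]] 404.63559695154066 320.6833163226975 238.2455660931692
{'t': 0.15, 'q': array([-9.16903330e-01,  3.59224388e-01,  1.12994877e-02, -2.33147717e-04,
       -1.22412336e+00, -2.88098773e-01]), 'qd': array([-1.87174168e-04, -2.84575279e-03,  3.29370156e-03, -9.80440121e-04,
       -3.70783703e-05, -2.90810590e-04]), 'joint_efforts': array([-1.01645812e-03, -5.83275282e+01,  2.93292385e+01,  7.00119495e+00,
        8.81044107e-03, -1.03008740e-04]), 'eef_pos': array([ 0.24128131, -0.63001697,  0.22585361]), 'ee_rot': array([ 3.14033003e+00, -1.45569098e-04, -2.77587769e+00]), 'force': array([-0.50036609,  1.19859299,  0.34190548]), 'moment': array([-0.0136863 ,  0.0110747 ,  0.02194223]), 'gripper_force': 0.0, 'width': 0.08751591508304868}
```

View pics/scene0.png

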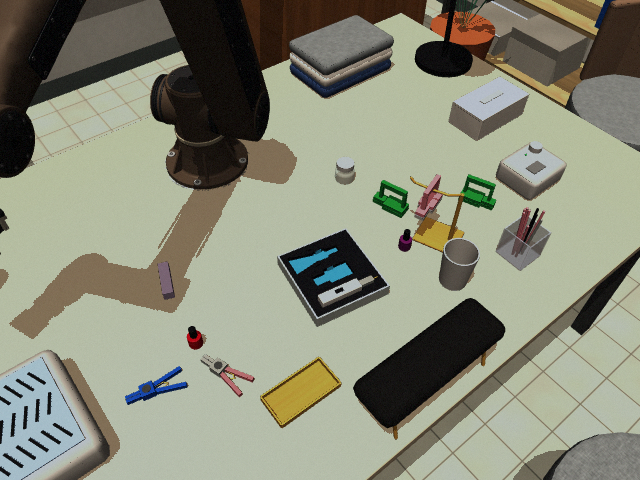

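View pics/side0.png

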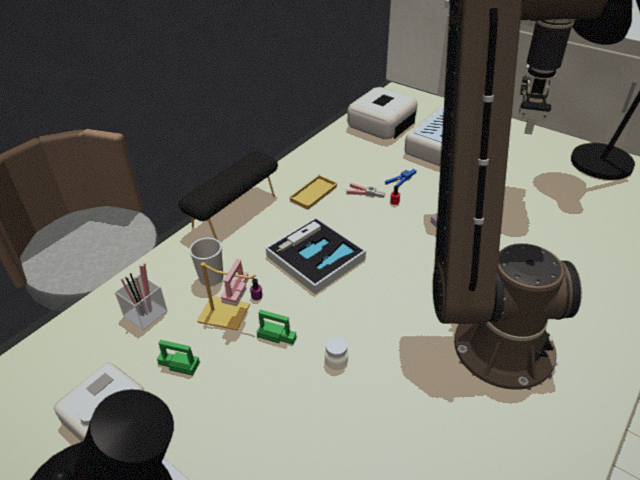

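The scene view shows the pink nippers at about (225,370), the red bottle at (195,338), the tray at (335,275) and the pink brush on its hook at (430,197). The side view shows the same items at (367,190), (395,197), (316,255) and (233,283).

```bash
cat > m1.py <<'E'
from h import *
import pickle
S,D=[pickle.load(open(n+'0.pkl','rb')) for n in('scene','side')]
def comps(f,lo,hi,roi,mn=25):
    h=cv2.cvtColor(f['img'],cv2.COLOR_RGB2HSV); m=cv2.inRange(h,lo,hi)
    k=np.zeros_like(m); x0,y0,x1,y1=roi; k[y0:y1,x0:x1]=255; m&=k
    n,l,s,c=cv2.connectedComponentsWithStats(m)
    return [(np.argwhere(l==i)[:,::-1].astype(np.float32),s[i,4]) for i in range(1,n) if s[i,4]>=mn]
for f,nm,roi,nr,br in((S,'scene',(270,220,400,330),(195,340,265,405),(410,165,450,225)),(D,'side',(260,210,370,295),(340,175,390,200),(215,255,255,310))):
    print(nm)
    for p,a in comps(f,(85,60,80),(110,255,255),roi):
        w=np.array([onz(f,u,v,.024)[:2] for u,v in p]); c=w.mean(0); U,s,V=np.linalg.svd(w-c,full_matrices=False)
        t=(w-c)@V.T; print(' blue',a,p.mean(0),c.round(4),'axis',np.degrees(np.arctan2(V[0,1],V[0,0])).round(1),t.min(0).round(4),t.max(0).round(4), 'skew',(t**3).mean(0)*1e6, 'mid',(c+V[0]*(t.min(0)+t.max(0))[0]/2).round(4))
    for nmn,r,z in(('nip',nr,.012),('brush',br,.1)):
        for p,a in comps(f,(150,40,80),(179,200,255),r,8):
            w=np.array([onz(f,u,v,z)[:2] for u,v in p]); print(' ',nmn,a,p.mean(0),w.mean(0).round(4),cv2.boundingRect(p.astype(int)))
for f,n,(x0,y0,x1,y1) in((S,'a',(185,320,285,410)),(S,'b',(360,155,480,255)),(D,'c',(335,165,425,215)),(D,'d',(185,240,285,335)),):
    cv2.imwrite(f'crop{n}.png',cv2.resize(f['img'][y0:y1,x0:x1,::-1],(400,300),interpolation=cv2.INTER_CUBIC))
A=[cv2.imread(f'crop{n}.png') for n in'abcd']; cv2.imwrite('pics/crops.png',np.vstack([np.hstack(A[:2]),np.hstack(A[2:])]))
E
python3 m1.py
```

```text
scene
 blue 448 [309.91965 259.77902] [0.4885 0.0009] axis -99.0 [-0.0745 -0.0228] [0.0489 0.0217] skew [-14.48798756  -0.05829833] mid [0.4905 0.0136]
 blue 439 [333.53076 273.8565 ] [0.5572 0.0192] axis -99.8 [-0.0422 -0.0195] [0.0521 0.0236] skew [4.15733782 0.10931234] mid [0.5564 0.0143]
  nip 89 [238.30338 373.21347] [ 0.6304 -0.3004] (225, 367, 29, 15)
  nip 95 [230.55789 383.6842 ] [ 0.6405 -0.3262] (220, 372, 22, 23)
  brush 413 [428.7409  198.20338] [0.5627 0.3205] (416, 175, 26, 42)
side
 blue 275 [312.6691  248.67273] [0.5656 0.014 ] axis 81.0 [-0.052  -0.0197] [0.0418 0.0279] skew [-3.8235139   0.27783465] mid [0.5648 0.009 ]
 blue 321 [335.60748 255.51402] [ 0.4968 -0.0014] axis 80.1 [-0.0513 -0.0215] [0.071  0.0236] skew [10.65712302  0.0677631 ] mid [0.4985 0.0084]
  nip 27 [356.7037 186.    ] [ 0.6425 -0.3183] (351, 184, 15, 5)
  nip 51 [356.60785 191.64706] [ 0.6255 -0.2929] (347, 190, 19, 4)
  brush 441 [233.9297  283.59637] [0.5922 0.2923] (221, 260, 27, 43)
  brush 15 [251.6     288.26666] [0.546  0.2788] (250, 285, 5, 7)
```

View pics/crops.png

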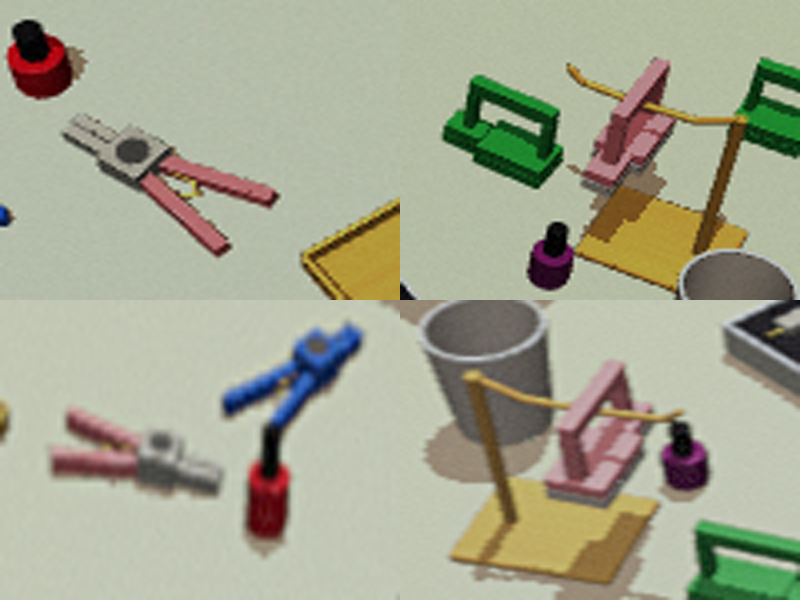

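```bash
cat > m2.py <<'E'
from h import *
import pickle
S,D=[pickle.load(open(n+'0.pkl','rb')) for n in('scene','side')]
b=onz(S,218.75,365.9,.02);j=onz(S,203,359.6,.012);t1=onz(S,254.5,378.5,.012);t2=onz(S,240.5,394.4,.012)
print('nip',b,j,t1,t2,np.degrees(np.arctan2(*(j-(t1+t2)/2)[1::-1])),np.degrees(np.arctan2(*(b-(t1+t2)/2)[1::-1])))
# side crop c: scale 400/90, 300/50
bs=onz(D,335+160/4.444,165+140/6,.02); js=onz(D,335+215/4.444,165+178/6,.012); print(bs,js)
e1=tri(S,(439.5,176.7),D,(239.5,261.5)); 
def P(f,u,v,o,sx,sy): return (o[0]+u/sx,o[1]+v/sy)
# bar ends: +y end scene upper-right <-> side lower-left(near)
B=tri(S,P(S,260,66,(360,155),3.333,3),D,P(D,170,130,(185,240),4,3.158))
A=tri(S,P(S,217,128,(360,155),3.333,3),D,P(D,217,68,(185,240),4,3.158))
print('bar',A,B,np.degrees(np.arctan2(*(A[0]-B[0])[1::-1])),np.linalg.norm(A[0]-B[0]))
tip=tri(S,P(S,170,68,(360,155),3.333,3),D,P(D,282,113,(185,240),4,3.158)); post=tri(S,P(S,343,120,(360,155),3.333,3),D,P(D,75,77,(185,240),4,3.158))
print('tip',tip,'post',post)
for n,uv in(('plum',(404.5,249)),('red',(195.5,347)),('cup',(456,287))): print(n,onz(S,*uv,0))
E
python3 m2.py
cat >> h.py <<'E'
def go(pos=None,yaw=None,mm=None):
    """deltas (units) from the present pose to world TCP pos, tool yaw (deg)"""
    s=arm.get_state(); R=Ro.from_euler('xyz',s['ee_rot']).as_matrix(); p=s['eef_pos']
    d=R.T@(np.array(pos)-p)/.06; y=np.degrees(s['ee_rot'][2])
    t=-((yaw-y+180)%360-180)/5
    print('at',p.round(4),'yaw',round(y,2),'q6',s['q'][5].round(3),'t',s['t'],'F',s['force'].round(1),'w',s['width'],'-> delta',d.round(3),'turn',round(t,3))
E
python3 -c "
from h import *
go([.6,-.35,.15],-90)"
```

```text
nip [ 0.59459475 -0.32520423  0.02      ] [ 0.5567157  -0.34240258  0.012     ] [ 0.66170663 -0.28027615  0.012     ] [ 0.67355352 -0.32297036  0.012     ] -159.81329411765006 -162.1062453639868
[ 0.5921927  -0.32534279  0.02      ] [ 0.54749132 -0.32917175  0.012     ]
bar (array([0.58999125, 0.2672581 , 0.15606576]), np.float64(0.0008028108536373351)) (array([0.56233165, 0.33648347, 0.16258932]), np.float64(0.003014630843412597)) -68.22039222681167 0.07483156208697171
tip (array([0.52267798, 0.28402054, 0.16096315]), np.float64(0.0026299305942220582)) post (array([0.6441984 , 0.33331524, 0.16749297]), np.float64(0.00475764030350544))
plum [0.59342526 0.22396124 0.        ]
red [ 0.51295016 -0.33745639  0.        ]
cup [0.75641445 0.23986792 0.        ]
at [ 0.2413 -0.63    0.2259] yaw -159.05 q6 -0.288 t 0.15 F [-0.5  1.2  0.3] w 0.08751591508304868 -> delta [-7.252  2.219  1.266] turn -13.809
```

jog_arm(deltas=[[[-0.9,0.3,0.2,-2],[-1.8,0.7,0.4,-4],[-2.8,1.0,0.7,-6],[-3.7,1.3,0.9,-8],[-4.6,1.7,1.1,-10],[-5.5,2.0,1.3,-12],[-6.4,2.3,1.5,-14],[-7.3,2.65,1.7,-16]]], grip=60)

```text
t: 1.15
eef_pos: [0.5948, -0.3238, 0.124]
ee_rot: [3.141, 0.0, -1.374]
force: [0.5, -1.0, 0.7]
width: 0.0602
gripper_force: 0.0
```

```bash
python3 -c "
from h import *
go([.594,-.325,.12],19)"
```

```text
at [ 0.5948 -0.3238  0.124 ] yaw -78.71 q6 0.408 t 1.15 F [ 0.5 -1.   0.7] w 0.06022066067142909 -> delta [0.017 0.017 0.066] turn -19.543
```

jog_arm(deltas=[[[0,0,0,-2.1],[0,0,0,-4.2],[0,0,0,-6.3],[0,0,0,-8.4],[0,0,0,-10.5],[0,0,0,-12.6],[0,0,0,-14.7],[0,0,0,-16.8]]])

```text
t: 2.15
eef_pos: [0.5933, -0.3251, 0.1242]
ee_rot: [-3.141, 0.001, 0.093]
force: [-0.3, -0.1, 0.3]
width: 0.0599
gripper_force: 0.0
```

jog_arm(deltas=[[[0,0,0,-1.4],[0,0,0,-2.7],[0,0,0,-2.7]]])

```text
t: 2.52
eef_pos: [0.5934, -0.3251, 0.1242]
ee_rot: [-3.141, 0.0, 0.321]
force: [0.4, 0.1, 0.8]
width: 0.0602
gripper_force: 0.0
```

```bash
python3 - <<'E'
from h import *
import pickle
f=cam('wrist'); save(f,'w1'); pickle.dump(f,open('w1.pkl','wb')); go([.594,-.325,.12],19)
print(proj(f,[.5945,-.325,.02]))
E
```

```text
at [ 0.5934 -0.3251  0.1243] yaw 18.31 q6 2.104 t 2.575 F [-0.3  0.8  0.5] w 0.059853641516879115 -> delta [0.01  0.001 0.071] turn -0.138
[320.95187093 233.41729164]
```

View pics/w1.png

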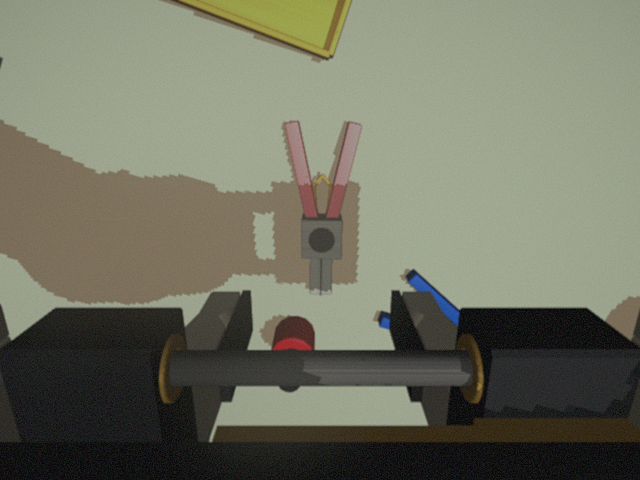

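The wrist picture shows the nippers' pivot at (321,240), jaw tips at (320,291) and handle ends at (292,122) and (353,122). The bottle stands below them at (293,340), clear of the fingers.

```bash
python3 - <<'E'
from h import *
import pickle
f=pickle.load(open('w1.pkl','rb'));S=pickle.load(open('scene0.pkl','rb'))
b=onz(f,321,240,.02);j=onz(f,320,290,.012);t=(onz(f,292,122,.012)+onz(f,353.5,122,.012))/2
print(b,j,t,np.degrees(np.arctan2(*(j-t)[1::-1])),np.linalg.norm(j-t),np.linalg.norm((j-b)[:2]),tri(f,(321,240),S,(218.75,365.9)))
h=cv2.cvtColor(f['img'],cv2.COLOR_RGB2HSV);m=cv2.inRange(h,(0,60,60),(179,170,255))[110:225,270:370];
m=cv2.inRange(h,(165,50,60),(179,200,255))|cv2.inRange(h,(0,60,60),(8,200,255));m[:110]=0;m[216:]=0;m[:,:270]=0;m[:,370:]=0
for v in(130,150,170,190,210): x=np.flatnonzero(m[v]);print(v,x.min(),x.max(),onz(f,(x.min()+x.max()+1)/2,v,.012)[:2])
g=cv2.cvtColor(f['img'],cv2.COLOR_RGB2GRAY)
for v in(230,250): print(g[v,292:352].tolist())
print(proj(f,[b[0],b[1],.02]))
go([b[0],b[1],.012],19)
E
```

```text
[ 0.59001879 -0.32652561  0.02      ] [ 0.55045192 -0.3389169   0.012     ] [ 0.66401295 -0.30309999  0.012     ] -162.49483948670965 0.11907543922033785 0.04146181221453754 (array([ 0.59065245, -0.32563295,  0.01623641]), np.float64(0.004243824612508519))
130 286 347 [ 0.65809523 -0.30114048]
150 290 355 [ 0.64722692 -0.30888435]
170 295 350 [ 0.63475952 -0.31305371]
190 299 345 [ 0.62179808 -0.31702991]
210 304 340 [ 0.60853713 -0.321459  ]
[117, 114, 116, 116, 120, 118, 117, 118, 114, 101, 98, 96, 100, 102, 101, 100, 100, 100, 104, 101, 95, 80, 68, 61, 62, 63, 63, 65, 64, 61, 57, 62, 66, 58, 64, 59, 69, 79, 89, 97, 103, 100, 99, 98, 104, 98, 101, 99, 94, 96, 95, 115, 117, 119, 116, 120, 116, 119, 117, 114]
[115, 118, 114, 116, 116, 117, 116, 116, 115, 99, 92, 99, 96, 97, 96, 101, 101, 97, 99, 99, 97, 85, 78, 70, 64, 65, 59, 59, 65, 62, 66, 61, 61, 65, 62, 67, 73, 88, 93, 97, 98, 96, 96, 95, 97, 96, 102, 96, 96, 94, 107, 119, 120, 114, 119, 119, 113, 121, 116, 117]
[321. 240.]
at [ 0.5934 -0.3251  0.1243] yaw 18.31 q6 2.104 t 2.575 F [-0.3  0.8  0.5] w 0.059853641516879115 -> delta [-0.061  0.005  1.871] turn -0.138
```

jog_arm(deltas=[[[-0.04,0,0.7,0.1],[-0.04,0,1.4,0.1],[-0.04,0,1.87,0.1],[-0.04,0,1.87,0.1],[-0.04,0,1.87,0.1]]], grip=60)

```text
t: 3.2
eef_pos: [0.5922, -0.3263, 0.0135]
ee_rot: [3.141, -0.001, 0.313]
force: [0.5, -1.3, 0.8]
width: 0.0605
gripper_force: 0.0
```

jog_arm(deltas=[[[0,0,0,0],[0,0,0,0],[0,0,0,0],[0,0,0,0]]], grip=0, squeeze=45)

```text
t: 3.7
eef_pos: [0.5914, -0.326, 0.0127]
ee_rot: [3.141, -0.0, 0.313]
force: [-0.4, 0.3, 3.0]
width: 0.0271
gripper_force: 45.0
```

jog_arm(deltas=[[[0,0,-0.7,0],[0,0,-1.4,0],[0.2,-0.8,-1.85,2],[0.5,-1.7,-1.85,4],[0.7,-2.7,-1.85,6],[1.0,-3.6,-1.85,8],[1.2,-4.5,-1.85,10],[1.4,-5.2,-1.85,12]]])

```text
t: 4.7
eef_pos: [0.5744, -0.0012, 0.1234]
ee_rot: [-3.141, 0.0, -0.739]
force: [0.6, 0.1, -1.0]
width: 0.0274
gripper_force: 45.0
```

```bash
python3 -c "
from h import *
go([.575,.03,.1243],-99.5)"
```

```text
at [ 0.5744 -0.0012  0.1234] yaw -42.33 q6 0.494 t 4.7 F [ 0.6  0.1 -1. ] w 0.027438490267979603 -> delta [-0.342 -0.391 -0.014] turn 11.434
```

jog_arm(deltas=[[[-0.1,-0.1,0,2],[-0.2,-0.2,0,4],[-0.3,-0.3,0,6],[-0.34,-0.39,0,8],[-0.34,-0.39,0,10],[-0.34,-0.39,0,11.4],[-0.34,-0.39,0,11.4],[-0.34,-0.39,0,11.4]]])

```text
t: 5.7
eef_pos: [0.5754, 0.0278, 0.1233]
ee_rot: [3.141, -0.0, -1.726]
force: [-0.4, 0.3, -0.6]
width: 0.027
gripper_force: 45.0
```

```bash
python3 - <<'E'
from h import *
import pickle
f=cam('wrist'); save(f,'w2'); pickle.dump(f,open('w2.pkl','wb')); go([.575,.03,.1243],-99.5)
E
```

```text
at [0.5754 0.0278 0.1233] yaw -98.92 q6 -0.543 t 5.75 F [ 0.8 -0.2 -1.7] w 0.027188467456923743 -> delta [-0.036  0.013 -0.017] turn 0.116
```

View pics/w2.png

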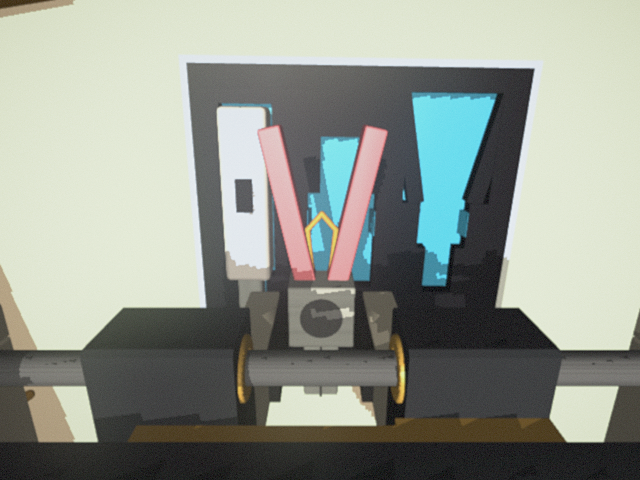

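The wrist picture shows the nippers in the jaws, handle ends at (269,128) and (376,128). The nippers pocket floor runs from row 94 (columns 412–498) to row 286 (423–449), and the tray's rear rim corners are at (182,57) and (541,63).

```bash
cat > m3.py <<'E'
from h import *
import pickle,sys
f=pickle.load(open('w2.pkl','rb'))
h=cv2.cvtColor(f['img'],cv2.COLOR_RGB2HSV)
# rim/rear edge of the black foam and pocket by rows
blue=cv2.inRange(h,(85,60,80),(110,255,255))
g=f['img'].max(2)
L=[];R=[]
for v in range(80,300,20):
    x=np.flatnonzero(blue[v,395:520])+395
    row=g[v]; k=np.flatnonzero(row[150:570]<70)+150
    print(v,x.min() if len(x) else None,x.max() if len(x) else None,'black',k.min(),k.max())
c=np.argwhere(blue[:,395:520])[:,0]; print('rows',c.min(),c.max())
for u in(240,300,360,400,460,500):
    k=np.flatnonzero(g[40:100,u]<70)+40; print('top foam edge',u,k.min() if len(k) else None)
print('nadir',proj(f,f['p']-[0,0,.3]))
a,b=onz(f,182,57,.034),onz(f,541,63,.034); print('rim',a,b,np.linalg.norm(a-b),np.degrees(np.arctan2(*(a-b)[1::-1])))
E
python3 m3.py
```

```text
80 None None black 465 531
100 412 495 black 496 527
120 414 488 black 489 524
140 416 482 black 483 521
160 418 475 black 384 518
180 421 468 black 376 514
200 403 464 black 375 511
220 418 468 black 391 508
240 416 460 black 373 504
260 424 448 black 372 501
280 422 446 black 269 498
rows 92 285
top foam edge 240 None
top foam edge 300 None
top foam edge 360 None
top foam edge 400 None
top foam edge 460 72
top foam edge 500 69
nadir [320.65963104 106.47676929]
rim [ 0.6347247  -0.09444482  0.034     ] [ 0.43455561 -0.05989375  0.034     ] 0.2031291166704832 -9.79329118652626
```

```bash
cat > m4.py <<'E'
from h import *
import pickle
f=pickle.load(open('w2.pkl','rb'))
a,b=onz(f,182,57,.034),onz(f,541,63,.034); yaw=np.arctan2(*(a-b)[1::-1]); X=np.array([np.cos(yaw),np.sin(yaw)]);Y=np.array([-X[1],X[0]])
O=(a+b)[:2]/2+.097*Y
T=lambda p:((p[:2]-O)@np.c_[X,Y]*1000).round(1)
print('O',O)
for v,l,r in((100,412,496),(120,414,489),(140,416,483),(160,418,476),(260,423.5,449),(270,423,448),(280,422.5,447)):
    A,B=onz(f,l,v,.034),onz(f,r,v,.024); print(v,T(A),T(B),'mid',(T(A)+T(B))/2,'w',np.linalg.norm(A-B))
print('tail edge',T(onz(f,455,92,.024)),T(onz(f,455,92,.034)),'jaw edge',T(onz(f,436,286,.024)))
s=arm.get_state(); 
z=s['eef_pos'][2]-.0127
t1,t2=onz(f,269,128,z+.012),onz(f,376,128,z+.012); bl=onz(f,322,318,z+.02); t=(t1+t2)/2
print('tcp',T(s['eef_pos']),'tail',T(t1),T(t2),T(t),'block',T(bl), 'yaw', np.degrees(np.arctan2(*(bl-t)[1::-1])),np.degrees(yaw))
E
python3 m4.py
```

```text
O [0.55113928 0.01841722]
100 [-30.2 -76.1] [-83.1 -77. ] mid [-56.65 -76.55] w 0.053914204137243085
120 [-32.3 -64.9] [-80.6 -65.3] mid [-56.45 -65.1 ] w 0.049302903553091006
140 [-34.5 -53.4] [-78.6 -53.3] mid [-56.55 -53.35] w 0.045185999046183374
160 [-36.8 -41.6] [-75.8 -41. ] mid [-56.3 -41.3] w 0.04035843167193442
260 [-46.2  23.4] [-66.5  26.9] mid [-56.35  25.15] w 0.022848418320778937
270 [-46.6  30.5] [-66.6  34.3] mid [-56.6  32.4] w 0.02272957113236709
280 [-46.9  37.7] [-66.8  41.8] mid [-56.85  39.75] w 0.022613468504176747
tail edge [-57.8 -81.2] [-54.7 -80.8] jaw edge [-59.6  46.5]
tcp [22.3 13.3] tail [ 42.6 -63.5] [  1.6 -64.2] [ 22.1 -63.8] block [21.1 13.3] yaw 80.98361427759303 -9.79329118652626
```

```bash
cat >> m4.py <<'E'
p1,p2=onz(f,217,190,.048),onz(f,269,190,.048); print('pen',T(p1),T(p2))
w=O+X*-.0566+Y*-.0002; print(w); go([*w,.056],-99.75)
E
python3 m4.py | tail -3
```

```text
pen [ 83.1 -24.1] [ 52.6 -24.5]
[0.49533005 0.02784746]
at [0.5754 0.0278 0.1233] yaw -98.92 q6 -0.543 t 5.75 F [ 0.8 -0.2 -1.7] w 0.027188467456923743 -> delta [0.205 1.319 1.122] turn 0.166
```

jog_arm(deltas=[[[0.2,0.8,0.2,0.17],[0.205,1.32,0.6,0.17],[0.205,1.32,1.12,0.17],[0.205,1.32,1.12,0.17],[0.205,1.32,1.12,0.17]]])

```text
t: 6.38
eef_pos: [0.4963, 0.0283, 0.057]
ee_rot: [-3.141, 0.0, -1.742]
force: [0.7, 1.3, 0.0]
width: 0.0269
gripper_force: 45.0
```

```bash
python3 - <<'E'
from h import *
import pickle
f=cam('wrist'); save(f,'w3'); pickle.dump(f,open('w3.pkl','wb')); go([.49533,.02785,.056],-99.75)
c=cv2.resize(f['img'][20:340,200:440,::-1],(600,600)[:2],interpolation=cv2.INTER_CUBIC) if 0 else cv2.resize(f['img'][40:310,150:510,::-1],(800,600),interpolation=cv2.INTER_CUBIC)
cv2.imwrite('pics/w3c.png',c)
E
```

```text
at [0.4966 0.0284 0.0572] yaw -99.85 q6 -0.626 t 6.425 F [ 0.6  0.  -0.2] w 0.026805723076258368 -> delta [0.013 0.019 0.02 ] turn -0.021
```

View pics/w3c.png

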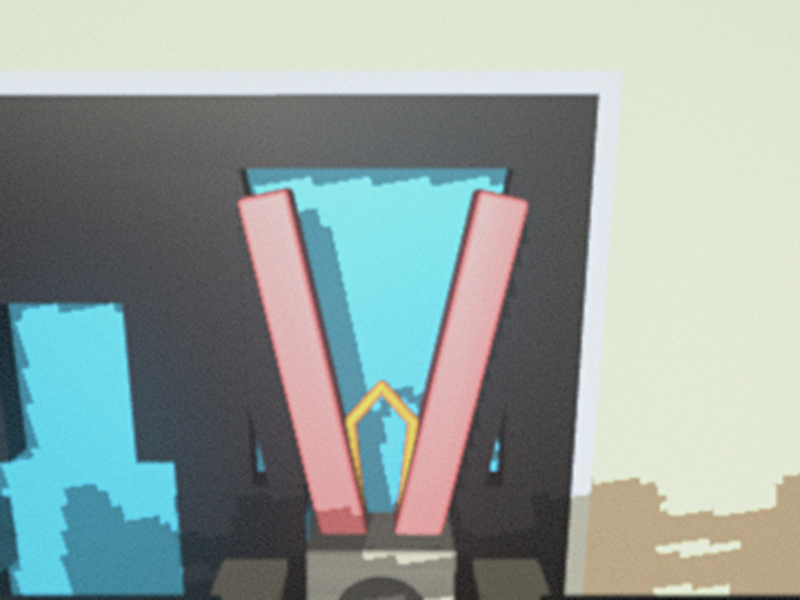

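The handles sit over the pocket nearly symmetrically. The pocket floor's rear corners are at about (259,116) and (379,116), and the handle ends' outer corners at (257,131) and (388,131).

```bash
cat > m5.py <<'E'
from h import *
import pickle
f=pickle.load(open('w3.pkl','rb')); s=arm.get_state(); k=1/2.2222
yaw=np.radians(-9.8);X=np.array([np.cos(yaw),np.sin(yaw)]);Y=np.array([-X[1],X[0]])
P=lambda u,v,z:((onz(f,150+u*k,40+v*k,z)[:2]-s['eef_pos'][:2])@np.c_[X,Y]*1000).round(1)
z=s['eef_pos'][2]-.0127+.012
print('pocket corners',P(243,170,.024),P(508,170,.024))
print('handles outer',P(238,203,z),P(528,203,z),'rear',P(290,190,z),P(478,190,z))
print('rim',P(0,71,.034),P(622,71,.034),P(600,95,.034))
print('inner joint handle/block',P(307,550,z+.008),P(455,550,z+.008))
print('lips',P(250,470,.034),P(502,470,.034))
E
python3 m5.py
```

```text
pocket corners [ 27.  -80.8] [-27.3 -80.8]
handles outer [ 23.4 -76.1] [-26.6 -76.1] rear [ 14.3 -78.3] [-17.9 -78.2]
rim [ 70.4 -99. ] [-46.7 -98.8] [-42.8 -94.6]
inner joint handle/block [ 12.5 -14.4] [-14.9 -14.3]
lips [ 27. -19.] [-27.4 -19. ]
```

jog_arm(deltas=[[[0.018,-0.022,0,0],[0.018,-0.022,0.06,0],[0.018,-0.022,0.12,0],[0.018,-0.022,0.18,0],[0.018,-0.022,0.24,0],[0.018,-0.022,0.26,0]]], squeeze=60)

```text
t: 7.18
eef_pos: [0.4968, 0.0269, 0.0405]
ee_rot: [-3.141, -0.0, -1.743]
force: [-0.2, 0.4, 2.9]
width: 0.0272
gripper_force: 60.0
```

jog_arm(deltas=[[[0,0,0.03,0],[0,0,0.06,0],[0,0,0.08,0],[0,0,0.08,0]]])

```text
t: 7.68
eef_pos: [0.497, 0.0269, 0.0368]
ee_rot: [-3.14, 0.0, -1.743]
force: [-4.1, -0.1, 12.3]
width: 0.0271
gripper_force: 60.0
```

jog_arm(deltas=[[[0,0,0.015,0],[0,0,0.03,0],[0,0,0.03,0]]])

```text
t: 8.05
eef_pos: [0.4972, 0.027, 0.0365]
ee_rot: [-3.14, 0.0, -1.742]
force: [-8.8, 0.9, 31.4]
width: 0.0269
gripper_force: 60.0
```

jog_arm(deltas=[[[0,0,-0.04,0],[0,0,-0.04,0],[0,0,-0.04,0]]], grip=50)

```text
t: 8.43
eef_pos: [0.4962, 0.0267, 0.036]
ee_rot: [3.141, -0.0, -1.744]
force: [-0.2, -0.3, 0.2]
width: 0.0484
gripper_force: 0.0
```

jog_arm(deltas=[[[0,0,-0.6,0],[0,0,-1.5,0],[0,0,-2.4,-1],[0,0,-3.3,-3],[0,0,-3.9,-5],[0,0,-3.9,-6.4],[0,0,-3.9,-6.4],[0,0,-3.9,-6.4]]])

```text
t: 9.43
eef_pos: [0.4961, 0.0267, 0.2695]
ee_rot: [3.14, 0.0, -1.188]
force: [0.3, -0.3, 0.4]
width: 0.0498
gripper_force: 0.0
```

```bash
python3 -c "
from h import *
f=cam('wrist'); save(f,'w4')
go([.576,.302,.27],-68)"
```

```text
at [0.4961 0.0267 0.2695] yaw -68.02 q6 -0.066 t 9.475 F [ 0.2 -0.3  0.1] w 0.049917233608254986 -> delta [-3.757 -2.952 -0.013] turn -0.004
```

View pics/w4.png

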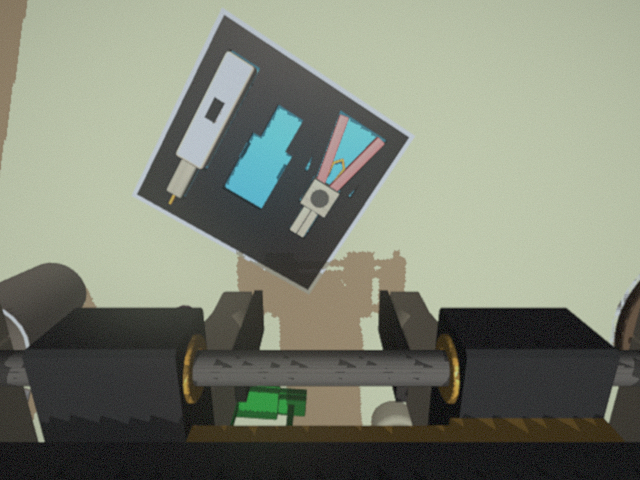

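The nippers sit in their pocket with the pivot at (319,198). The brush pocket is fully visible, its nose end near (289,108) and heel near (245,200).

jog_arm(deltas=[[[-0.7,-0.5,0,0],[-1.4,-1.1,0,0],[-2.1,-1.6,0,0],[-2.8,-2.2,0,0],[-3.5,-2.7,0,0],[-3.75,-2.95,0,0],[-3.75,-2.95,0,0],[-3.75,-2.95,0,0]]], grip=34)

```text
t: 10.48
eef_pos: [0.5756, 0.301, 0.27]
ee_rot: [3.141, -0.0, -1.186]
force: [0.2, 0.9, 1.0]
width: 0.0341
gripper_force: 0.0
```

```bash
python3 -c "
from h import *
import pickle
f=cam('wrist'); save(f,'w5'); pickle.dump(f,open('w5.pkl','wb'))
go([.576,.302,.27],-68)"
```

```text
at [0.5756 0.3008 0.2704] yaw -67.96 q6 -0.397 t 10.525 F [0.5 0.2 0.1] w 0.03433227033549459 -> delta [-0.016 -0.013  0.007] turn 0.009
```

View pics/w5.png

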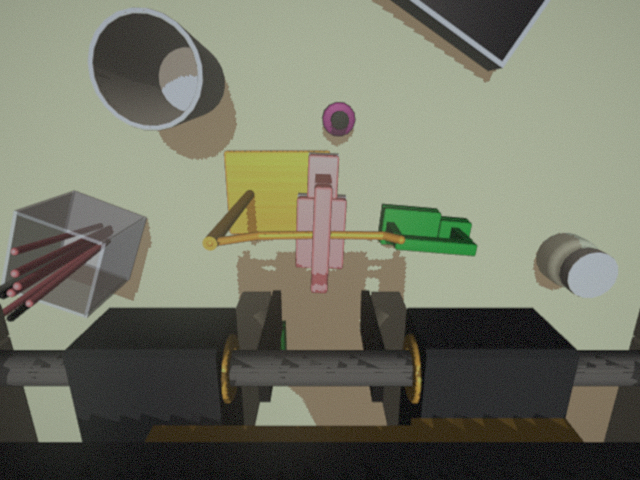

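The picture shows the bar's top face from about (322,186) to (320,277), the nose towards the image top at (324,155), and the rod running across at row 237 with its free tip at (402,239).

```bash
python3 - <<'E'
from h import *
import pickle
f=pickle.load(open('w5.pkl','rb'));S=pickle.load(open('scene0.pkl','rb'));D=pickle.load(open('side0.pkl','rb'))
h=cv2.cvtColor(f['img'],cv2.COLOR_RGB2HSV)
for v in(190,200,210,220,230,245,255,265,275,280,285):
    r=f['img'][v,295:350].astype(int); print(v,[(295+i) for i in range(1,55) if abs(r[i]-r[i-1]).sum()>60])
print('col321',[(v,f['img'][v,321].tolist()) for v in range(166,194,2)],[(v,f['img'][v,320].tolist()) for v in range(266,298,3)])
a,b=onz(f,322.5,186,.169),onz(f,320,277,.169); print(a,b,(a+b)/2,np.linalg.norm(a-b),np.degrees(np.arctan2(*(a-b)[1::-1])))
e=tri(f,(402,239),S,(411,177.7)); g=tri(f,(402,239),D,(255.5,275.8)); p=tri(f,(211,242),S,(463,195)); print('tip',e,g,'post',p)
E
```

```text
190 [314]
200 [347]
210 [313, 347]
220 [313, 331, 346]
230 [330]
245 [312, 328, 330, 344]
255 [297, 343]
265 [311, 327, 342]
275 []
280 []
285 [327]
col321 [(166, [169, 159, 157]), (168, [167, 156, 155]), (170, [170, 159, 158]), (172, [169, 155, 153]), (174, [120, 90, 88]), (176, [109, 78, 71]), (178, [107, 76, 68]), (180, [113, 81, 78]), (182, [113, 84, 79]), (184, [107, 81, 74]), (186, [117, 86, 82]), (188, [168, 130, 130]), (190, [173, 153, 152]), (192, [167, 149, 147])] [(266, [170, 141, 142]), (269, [167, 140, 140]), (272, [167, 139, 142]), (275, [151, 96, 94]), (278, [151, 94, 93]), (281, [149, 93, 93]), (284, [151, 99, 101]), (287, [167, 138, 141]), (290, [157, 120, 123]), (293, [129, 103, 89]), (296, [136, 123, 100])]
[0.5868831  0.26734235 0.169     ] [0.56434897 0.32744988 0.169     ] [0.57561603 0.29739612 0.169     ] 0.06419269651003821 -69.44913187324126
tip (array([0.52285807, 0.2830346 , 0.16239896]), np.float64(0.003662039313124798)) (array([0.52115186, 0.2829032 , 0.16110304]), np.float64(0.0011097318312928153)) post (array([0.6442802 , 0.33445865, 0.1660568 ]), np.float64(0.004281284692560801))
```

```bash
python3 - <<'E'
from h import *
import pickle
f=pickle.load(open('w5.pkl','rb'))
a,b=onz(f,322,187.3,.169),onz(f,319,292,.169); m=(a+b)/2;print(a,b,m,np.linalg.norm(a-b),np.degrees(np.arctan2(*(a-b)[1::-1])))
n=onz(f,324,155,.113);print('nose top',n,np.linalg.norm((n-m)[:2])); go([m[0],m[1],.16],-69)
E
```

```text
[0.5868634 0.2682548 0.169    ] [0.56068954 0.33839567 0.169     ] [0.57377647 0.30332523 0.169     ] 0.07486529790674064 -69.53637106751817
nose top [0.59065975 0.25421908 0.113     ] 0.051927437254623905
at [0.5756 0.3008 0.2704] yaw -67.96 q6 -0.397 t 10.525 F [0.5 0.2 0.1] w 0.03433227033549459 -> delta [-0.051  0.012  1.84 ] turn 0.209
```

jog_arm(deltas=[[[-0.05,0.01,0.6,0.25],[-0.05,0.01,1.2,0.25],[-0.05,0.01,1.2,0.25],[-0.05,0.01,1.2,0.25]]])

```text
t: 11.02
eef_pos: [0.5749, 0.3042, 0.2003]
ee_rot: [-3.139, 0.0, -1.207]
force: [-0.2, 0.9, 0.3]
width: 0.0337
gripper_force: 0.0
```

```bash
python3 - <<'E'
from h import *
import pickle
f=cam('wrist'); save(f,'w6'); pickle.dump(f,open('w6.pkl','wb')); g=pickle.load(open('w5.pkl','rb'))
print([(v,f['img'][v,321].tolist()) for v in range(150,260,4)])
for v in(230,250): print(v,f['img'][v,300:345].sum(1).tolist())
go([.5738,.3033,.16],-69.3)
E
```

```text
[(150, [174, 181, 158]), (154, [166, 166, 142]), (158, [163, 160, 88]), (162, [117, 88, 84]), (166, [177, 159, 159]), (170, [174, 163, 160]), (174, [174, 160, 159]), (178, [175, 163, 160]), (182, [176, 162, 159]), (186, [155, 138, 134]), (190, [111, 82, 72]), (194, [109, 77, 68]), (198, [115, 81, 73]), (202, [119, 89, 85]), (206, [115, 84, 78]), (210, [172, 135, 134]), (214, [173, 151, 151]), (218, [177, 154, 151]), (222, [178, 154, 154]), (226, [172, 150, 150]), (230, [176, 152, 152]), (234, [170, 149, 147]), (238, [176, 152, 151]), (242, [175, 151, 153]), (246, [173, 148, 148]), (250, [176, 149, 151]), (254, [172, 148, 148]), (258, [173, 145, 147])]
230 [483, 477, 466, 460, 478, 478, 467, 470, 476, 479, 461, 377, 384, 427, 462, 480, 472, 480, 481, 471, 489, 480, 475, 471, 475, 484, 471, 464, 475, 475, 482, 483, 453, 425, 405, 367, 439, 473, 478, 468, 480, 462, 469, 474, 468]
250 [462, 467, 461, 466, 464, 465, 464, 468, 476, 470, 433, 362, 390, 427, 463, 471, 481, 467, 470, 469, 475, 476, 468, 469, 470, 470, 472, 471, 467, 469, 467, 461, 439, 395, 362, 419, 464, 465, 459, 464, 473, 450, 465, 469, 468]
at [0.5751 0.3045 0.2007] yaw -69.16 q6 -0.423 t 11.075 F [-0.5 -0.3  0.1] w 0.03400420422996306 -> delta [0.012 0.029 0.677] turn 0.028
```

```bash
python3 - <<'E'
from h import *
import pickle
f=pickle.load(open('w6.pkl','rb')); g=pickle.load(open('w5.pkl','rb'))
print(tri(g,(322,187.3),f,(323,209)))
e=onz(f,323,209,.168);c=onz(f,322.8,250,.168);u=(c-e)/np.linalg.norm(c-e);m=e+.038*u;print(e,m,np.degrees(np.arctan2(u[1],u[0]))-180)
go([m[0],m[1],.159],-69.3)
E
```

```text
(array([0.58733251, 0.26670917, 0.1775031 ]), np.float64(0.0003613329073270029))
[0.58629037 0.26884694 0.168     ] [0.57289283 0.30440684 0.168     ] -69.35560502731947
at [0.5751 0.3045 0.2007] yaw -69.16 q6 -0.423 t 11.075 F [-0.5 -0.3  0.1] w 0.03400420422996306 -> delta [-0.011  0.037  0.694] turn 0.028
```

jog_arm(deltas=[[[-0.01,0.035,0.35,0],[-0.01,0.035,0.67,0],[-0.01,0.035,0.67,0],[-0.01,0.035,0.67,0]]])

```text
t: 11.58
eef_pos: [0.5728, 0.3047, 0.16]
ee_rot: [-3.139, 0.0, -1.207]
force: [0.0, 0.2, 0.5]
width: 0.0341
gripper_force: 0.0
```

jog_arm(deltas=[[[0,0,0,0],[0,0,0,0],[0,0,0,0],[0,0,0,0]]], grip=0, squeeze=50)

```text
t: 12.08
eef_pos: [0.5722, 0.3045, 0.1586]
ee_rot: [-3.141, 0.0, -1.207]
force: [0.4, 0.0, 2.8]
width: 0.0116
gripper_force: 50.0
```

jog_arm(deltas=[[[0,0,-0.2,0],[0,0,-0.37,0],[0,0,-0.37,0],[0,0.3,-0.37,0],[0,0.8,-0.37,0],[0,1.3,-0.37,0],[0,1.8,-0.37,0],[0,1.9,-0.37,0]]])

```text
t: 13.08
eef_pos: [0.4639, 0.2629, 0.1806]
ee_rot: [3.141, 0.0, -1.206]
force: [0.9, 0.2, -0.8]
width: 0.0111
gripper_force: 50.0
```

```bash
python3 -c "
from h import *
go([.56,.03,.22],-99.8)"
```

```text
at [0.4639 0.2629 0.1806] yaw -69.12 q6 -0.519 t 13.075 F [ 0.9  0.2 -0.8] w 0.011108347523816363 -> delta [ 4.198 -0.112 -0.658] turn 6.136
```

```bash
python3 -c "
from h import *
go([.50,.03,.13],-99.8)"
```

```text
at [0.4639 0.2629 0.1806] yaw -69.12 q6 -0.519 t 13.075 F [ 0.9  0.2 -0.8] w 0.011108347523816363 -> delta [3.842 0.822 0.842] turn 6.136
```

jog_arm(deltas=[[[0.7,0.1,0,1],[1.5,0.3,0,2.5],[2.3,0.5,0,4.5],[3.1,0.7,0,6.1],[3.84,0.82,0.2,6.1],[3.84,0.82,0.6,6.1],[3.84,0.82,0.85,6.1],[3.84,0.82,0.85,6.1]]])

```text
t: 14.08
eef_pos: [0.501, 0.0309, 0.1284]
ee_rot: [3.14, -0.001, -1.739]
force: [-0.1, -0.3, 0.0]
width: 0.0118
gripper_force: 50.0
```

jog_arm(deltas=[[[0,0,0,0],[0,0,0,0]]])

```text
t: 14.32
eef_pos: [0.502, 0.0315, 0.1301]
ee_rot: [-3.14, 0.001, -1.738]
force: [-0.1, 0.2, -1.0]
width: 0.0112
gripper_force: 50.0
```

```bash
python3 - <<'E'
from h import *
import pickle
f=cam('wrist'); save(f,'w7'); pickle.dump(f,open('w7.pkl','wb')); go([.5607,.0157,.13],-99.8)
cv2.imwrite('pics/w7c.png',cv2.resize(f['img'][20:380,80:560,::-1],(800,600),interpolation=cv2.INTER_CUBIC))
E
```

```text
at [0.5019 0.0314 0.1301] yaw -99.59 q6 -0.621 t 14.375 F [ 0.2 -0.3 -0.1] w 0.011366146323773836 -> delta [ 0.095 -1.01   0.003] turn 0.042
```

View pics/w7c.png

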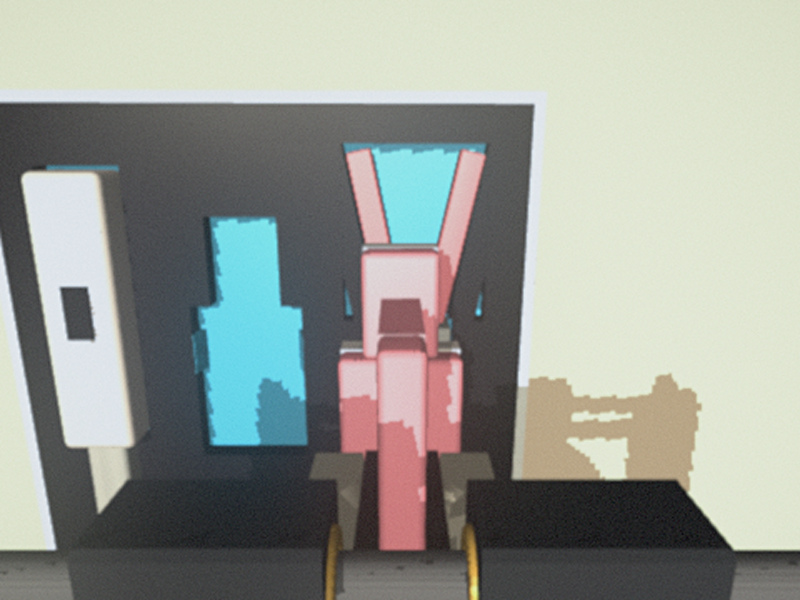

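The brush pocket floor spans crop columns 207–306, from its nose end at row 217 through the shoulder at row 307 to its heel at row 446. In hand, the brush nose edge is at row 250 (columns 362–438) and the shoulder at row 350 (columns 340–462).

```bash
cat > m7.py <<'E'
from h import *
import pickle
f=pickle.load(open('w7.pkl','rb')); tcp=np.array([.5019,.0314,.1301]); k=.6
a,b=onz(f,80,20+92*k,.034),onz(f,80+546*k,20+92*k,.034); print('rim yaw',np.degrees(np.arctan2(*(a-b)[1::-1])))
yaw=np.radians(-9.8);X=np.array([np.cos(yaw),np.sin(yaw)]);Y=np.array([-X[1],X[0]])
P=lambda u,v,z:((onz(f,80+u*k,20+v*k,z)[:2]-tcp[:2])@np.c_[X,Y]*1000).round(1)
print('nadir',(proj(f,f['p']-[0,0,.3])-[80,20])/k)
print('pocket nose L,R',P(209,260,.024),P(279.5,260,.034),'end',P(245,217,.024))
print('pocket wide L,R',P(208,400,.024),P(305.5,400,.034),'shoulder',P(220,307,.024),P(290,307,.024),'heel',P(260,446,.024))
u=tcp[2]-.0676
print('brush nose',P(362,251,u+.022),P(438,251,u+.022),'shoulder',P(340,352,u+.022),P(462,352,u+.022),'bar front',P(379,348,u+.078),P(427,348,u+.078))
print('nip tail in pocket',P(346,150,.036),P(486,150,.036),'pocket',P(344,145,.024),P(487,145,.024))
E
python3 m7.py
```

```text
rim yaw -9.610772201361076
nadir [402.07298507 143.61010015]
pocket nose L,R [ 75.5 -41.1] [ 45.8 -42.8] end [ 60.1 -57.8]
pocket wide L,R [80.9 18.1] [38.3 14. ] shoulder [ 72.6 -22.1] [ 44.4 -22.2] heel [60.3 39.2]
brush nose [ 11.5 -54. ] [-11.6 -54.1] shoulder [ 18.9 -21.9] [-19.9 -22.1] bar front [  4.6 -40.2] [ -6.5 -40.2]
nip tail in pocket [ 19.5 -82.8] [-30.6 -82.9] pocket [ 21.2 -84.4] [-32.4 -84.6]
```

jog_arm(deltas=[[[0.035,-0.5,0,0],[0.035,-1.0,0,0],[0.035,-1.0,0,0],[0.035,-1.0,0.2,0],[0.035,-1.0,0.36,0],[0.035,-1.0,0.36,0],[0.035,-1.0,0.36,0]]], squeeze=60)

```text
t: 15.25
eef_pos: [0.5602, 0.0188, 0.1079]
ee_rot: [-3.141, -0.0, -1.739]
force: [0.7, -0.9, -0.5]
width: 0.0112
gripper_force: 60.0
```

```bash
python3 - <<'E'
from h import *
import pickle
f=cam('wrist'); save(f,'w8'); pickle.dump(f,open('w8.pkl','wb')); go([.5607,.0157,.13],-99.8)
cv2.imwrite('pics/w8c.png',cv2.resize(f['img'][70:340,140:500,::-1],(800,600),interpolation=cv2.INTER_CUBIC))
E
```

```text
at [0.5604 0.0189 0.1081] yaw -99.62 q6 -0.551 t 15.3 F [ 0.4  0.3 -0.4] w 0.011425855675864245 -> delta [ 0.051 -0.015 -0.365] turn 0.036
```

View pics/w8c.png

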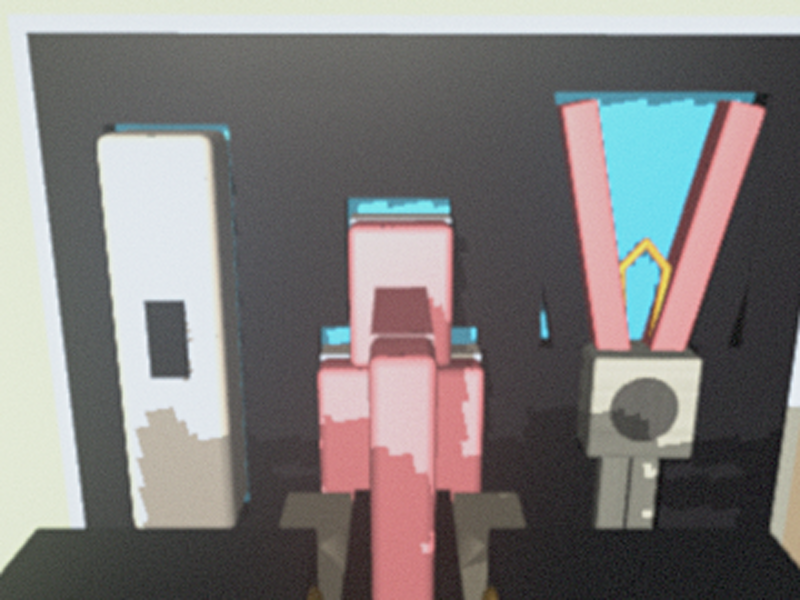

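The pocket's nose end is at crop row 198 (columns 348–451) and its shoulder at row 328 (columns 322–476). The brush's white base is at row 216 (columns 349–452), so it is nearly centred.

```bash
cat > m8.py <<'E'
from h import *
import pickle
f=pickle.load(open('w8.pkl','rb')); tcp=np.array([.5604,.0189,.1081]); k=.45
yaw=np.radians(-9.7);X=np.array([np.cos(yaw),np.sin(yaw)]);Y=np.array([-X[1],X[0]])
P=lambda u,v,z:((onz(f,140+u*k,70+v*k,z)[:2]-tcp[:2])@np.c_[X,Y]*1000).round(1)
u=tcp[2]-.0676
print('nadir',(proj(f,f['p']-[0,0,.3])-[140,70])/k)
print('pocket nose',P(348,199,.024),P(451,199,.024),'shoulder',P(322,328,.024),P(476,328,.024))
print('brush base nose',P(349,215,u),P(452,215,u),'top',P(350,228,u+.022),P(451,228,u+.022),'shoulder base',P(320,344,u),P(481,344,u),'top',P(319,366,u+.022),P(484,366,u+.022))
E
python3 m8.py
```

```text
nadir [401.71378067  81.11867915]
pocket nose [ 13.5 -55.1] [-14.1 -55.1] shoulder [ 21.4 -19.4] [-21.8 -19.4]
brush base nose [ 12.3 -53.2] [-13.5 -53.2] top [ 10.9 -53.3] [-12.1 -53.3] shoulder base [ 20.5 -19.5] [-21.8 -19.5] top [ 18.8 -20.4] [-20.6 -20.4]
```

jog_arm(deltas=[[[-0.005,-0.007,0.04,0],[-0.005,-0.007,0.08,0],[-0.005,-0.007,0.12,0],[-0.005,-0.007,0.16,0],[-0.005,-0.007,0.19,0],[-0.005,-0.007,0.19,0]]])

```text
t: 16.05
eef_pos: [0.5607, 0.0189, 0.0962]
ee_rot: [3.141, -0.0, -1.739]
force: [0.2, -0.9, -1.9]
width: 0.011
gripper_force: 60.0
```

jog_arm(deltas=[[[0,0,0.02,0],[0,0,0.04,0],[0,0,0.06,0],[0,0,0.08,0],[0,0,0.08,0]]])

```text
t: 16.68
eef_pos: [0.5614, 0.019, 0.0928]
ee_rot: [-3.14, 0.0, -1.739]
force: [-2.0, 1.1, 9.3]
width: 0.0116
gripper_force: 60.0
```

jog_arm(deltas=[[[0,0,0.02,0],[0,0,0.04,0],[0,0,0.04,0]]])

```text
t: 17.05
eef_pos: [0.5619, 0.0187, 0.0915]
ee_rot: [-3.139, 0.0, -1.738]
force: [-3.9, -1.8, 16.1]
width: 0.0114
gripper_force: 60.1
```

jog_arm(deltas=[[[0,0,0.02,0],[0,0,0.035,0],[0,0,0.035,0]]])

```text
t: 17.42
eef_pos: [0.5622, 0.0186, 0.0915]
ee_rot: [-3.137, 0.0, -1.737]
force: [-10.3, -1.4, 36.0]
width: 0.0112
gripper_force: 60.2
```

Solid contact with the floor. I'll release and retract, then check.

jog_arm(deltas=[[[0,0,-0.05,0],[0,0,-0.05,0],[0,0,-0.05,0],[0,0,-0.05,0]]], grip=40)

```text
t: 17.92
eef_pos: [0.5605, 0.0189, 0.0895]
ee_rot: [3.141, -0.0, -1.739]
force: [-0.1, 0.6, -0.1]
width: 0.0394
gripper_force: 0.0
```

jog_arm(deltas=[[[0,0,-0.5,0],[0,0,-1.2,0],[0,0,-1.6,0],[0,0,-1.6,0],[0,0,-1.6,0],[0,0,-1.6,0]]])

```text
t: 18.68
eef_pos: [0.5601, 0.0188, 0.1849]
ee_rot: [3.14, -0.001, -1.739]
force: [-0.4, 0.1, -0.1]
width: 0.0399
gripper_force: 0.0
```

```bash
python3 - <<'E'
from h import *
import pickle
f=cam('wrist'); save(f,'w9'); pickle.dump(f,open('w9.pkl','wb')); go([.5607,.0157,.13],-99.8)
s=cam('side')
A=cv2.resize(f['img'][60:330,140:500,::-1],(400,300)); B=cv2.resize(s['img'][200:305,250:390,::-1],(400,300),interpolation=cv2.INTER_CUBIC)
cv2.imwrite('pics/w9c.png',np.hstack([A,B]))
E
```

```text
at [0.5602 0.0188 0.185 ] yaw -99.65 q6 -0.551 t 18.725 F [ 0.7  0.1 -0.5] w 0.03977296402004905 -> delta [ 0.048 -0.018  0.917] turn 0.031
```

View pics/w9c.png

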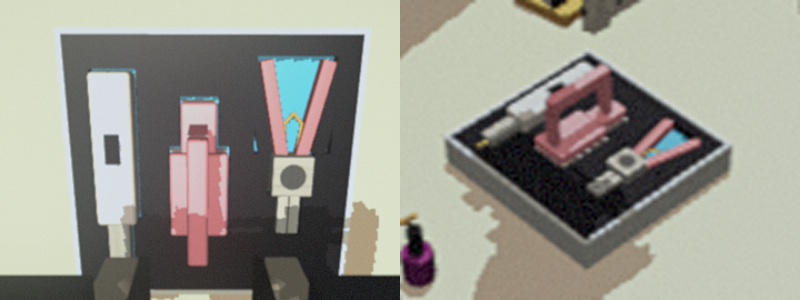

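Both tools are in their pockets. As a check, I'll press the closed fingers on top of the brush bar to confirm the height.

jog_arm(deltas=[[[0,0,0.3,0],[0,0,0.7,0],[0,0,1.1,0],[0,0,1.3,0],[0,0,1.34,0],[0,0,1.37,0],[0,0,1.4,0],[0,0,1.4,0]]], grip=0)

```text
t: 19.77
eef_pos: [0.561, 0.019, 0.1025]
ee_rot: [-3.141, 0.0, -1.739]
force: [-0.6, -0.4, 0.1]
width: 0.0003
gripper_force: 0.1
```

jog_arm(deltas=[[[0,0,0.02,0],[0,0,0.04,0],[0,0,0.04,0]]])

```text
t: 20.15
eef_pos: [0.5619, 0.0189, 0.1025]
ee_rot: [-3.138, 0.0, -1.738]
force: [-5.5, 0.2, 19.1]
width: 0.0004
gripper_force: 9.3
```

jog_arm(deltas=[[[0,0,-0.5,0],[0,0,-1.2,0],[0,0,-1.8,0],[0,0,-1.8,0],[0,0,-1.8,0],[0,0,-1.8,0]]])

```text
t: 20.9
eef_pos: [0.5601, 0.0188, 0.2066]
ee_rot: [3.14, -0.001, -1.739]
force: [-0.2, -0.3, -0.2]
width: 0.0005
gripper_force: 0.0
```

```bash
python3 -c "
from station import arm
print(arm.get_state()['eef_pos'],arm.job_done())"
```

```text
the job is handed in; nothing more can be done
[0.56009311 0.01876033 0.20661232] None
```

The nippers and brush are both pressed home in their own pockets and released, the arm is clear, and I handed the job in at about 21 s; the hand-in call gave no verdict.

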